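# Put the loupe away and shut the sliding hatch of its dust case

### The arm

A 6-joint arm with a two-finger parallel gripper is mounted at the origin on a cart in front of the work surface, level with it; the furniture and walls round the work are solid. World frame = base frame: x ahead of the robot, y to its left, z up, the work surface at z = 0. Lengths are in mm, angles in rad, forces in N, time in s.
With the tool pointing down it reaches from about 350 to 875 mm from the base axis. Payload 15.5 kg.
Tool frame: the origin (TCP) lies at the very end of the fingers, on their centre line; the grasp point (between the pads) lies r.hold_point_z behind it (r.hold_point_z is the distance from the TCP to the grasp point, in mm); z points along the fingers, y is the line along which they close (so a half turn about z gives the same grasp; the last joint's range is limited). The gripper opens to 85 mm and grips with 20 to 120 N. Pads are 22 mm wide; open, the fingers measure 114 mm over their backs; the gripper's body (76 mm by 85 mm) begins 54 mm behind the grasp point. The pads swing forward as they close: fully open they stand 13 mm farther back than shut.
Start: joints at [-1.379, 0.494, 1.345, -0, 1.302, -0.096], TCP at [176.804, -599.472, 231.277] pointing down, gripper open.
Joint ranges: [-2.91, 2.91], [-0.82, 2.16], [0.22, 2.67], [-1.22, 4.37], [0.12, 2.79], [-3.08, 3.08]. Speed limits (rad/s): [1.89, 1.89, 2.57, 3.01, 3.01, 3.01].

### API

Orientations are given as [roll, pitch, yaw] about the fixed x, y, z axes, in that order (R = Rz(yaw) Ry(pitch) Rx(roll)).
In Python, from bench import r gives the robot as it stands.
- The arm moves only by the shell command python3 -m crank 'ROWS'. ROWS is a JSON object of lists of equal length, an entry for each row: "xyz": the shift along the tool's x, y, z in m, a list of three; "angular": the turn, a rotation vector about the tool's x, y, z in degrees, a list of three; "fingers": the closure in counts, from 0 (fully open) to 255 (shut). A call has exactly 8 rows; each row shifts and turns the commanded pose from where the row before left it, along the tool's axes as they then stand; what a row does not reach is not made up. A row lasts 1/12 s, in which the tool goes at most 41.7 mm and 7.16 degrees, less where a joint would pass 70% of its speed; a pose out of reach is approached as far as the arm can. A call with a gripper value outside its range is refused whole. The fingers move at their own pace and stop on an object; the grip force is fixed at half the most. Time passes only in rows, so rows that do not move let the fingers close, or fill a call up. It gives the time, the measured TCP pose, the force, the opening and the grip force at its end, in the units of the state.
- r.sense(): the state, without advancing time (a new reading comes with each control period).
- r.read_camera(name): name is "scene" or "top" or "wrist"; returns (picture, depth): 420x560x3 uint8, red, green, blue; 420x560 float32, mm along the optical axis (not along the pixel's ray), 0 where there is no reading.
- r.camera_model(name): a dict with "fovy" (degrees; the focal length in pixels is half the picture's height over the tangent of half this angle, whatever the lens; pixels are square), "cx", "cy" (the principal point, pixels), "k1" (the pictures are not rectified: a ray, as slopes to the right and down, at radius r is drawn at 1 + k1 r^2 times it, then the intrinsics apply), "pose" (4x4, takes a point from camera to world coordinates). Camera axes: x right, y up, looking along -z (the intrinsics and any distortion apply to the point x, -y, -z); pixel columns grow to the right and rows downward; lengths in mm; the calibration is good to about 2 mm. A picture is of the moment at which its call begins: read the wrist's pose just before it. camera_model takes no time and is no camera call; for the wrist camera it gives the pose at the moment of the call.
- r.sign_off(): hands the job in; it is judged then, once.
The state is a dict: "t": time; "joint_positions": joint angles; "qvel": joint speeds; "tau": joint torques, N m; "eef_pos": TCP position; "tcp_rot": TCP orientation; "wrist_force": force on the tool from outside, world axes, zero at the start; "torque": the same for the moment, N m; "width": opening from 0.0 (shut) to 1.0 (fully open); "gripper_force": force on a finger pad.
Only numpy, scipy, OpenCV 4.12 (cv2) and the standard library are available. Lean on these libraries where they do the work, as an engineer would, in place of code of your own. Each camera call takes 0.05 s, during which the arm holds its last target. There are 200 camera calls.

### The job

Stand the eye loupe upright in the open well of the dust case, setting it down gently, then push the sliding hatch along its track until its catch snaps, and press it firmly home against the frame. Do not ram the hatch against the frame, and leave the other things where they are.

Things in the scene. Friction and masses are not known exactly. Their poses are not given: they have to be found in the camera images.
- loupe: Black eye loupe, a short waisted tube with a pale rim on top, free, standing on its wider end on the plywood riser shelf (top 82 mm above the bench), to the right of the case. 40 mm tall; 41 mm across up to 15 mm of height, the barrel above it 32 mm across. Origin: centre of its underside; z is the tube's axis, up.
- case: Grey metal dust case fixed on the riser shelf, 144 mm wide (its x), 220 mm long (its y), tracks 70 mm high. Origin: underside, z up, 2 mm from its middle. Its +y runs along the track to the closed half (robot's left; solid, top at 56 mm) where the hatch is parked; the jamb is at the -y end. The open well (y -100 to -4 mm, x -64 to 64 mm) has its floor 8 mm above the underside. Walls 8 mm.
- well (a point): Centre of the floor of the well: 8 mm above the case's underside, axes as the case's.
- hatch (a joint): Opening of the aluminium hatch along the case's +y in m, up to 0.104. Plate 130 x 102 x 6 mm, 58 to 64 mm above the case's underside. Its adjustable dark front strip sticks out 0 to 14 mm, set anew each time, not measured, so it meets the jamb at an opening of 0 to 14 mm. Friction 1 N; a catch resists with up to 8 N from 10 mm before the jamb, then snaps 2.5 mm before it and holds the hatch shut.
- handle (a point): Centre of the top of the hatch's black handle, a straight bar 70 mm long across the track (case x), 12 mm thick along it (case y), top 22 mm above the hatch's plate (86 mm above the case's underside), on a 3 mm thick foot plate 22 mm wide along y. At opening 0 it is at the case's y = -49 mm. It can be pushed from above on its +y face with closed fingers. Axes as the case's.
- jamb: Fixed dark cross bar at the case's -y end, the rubber-backed frame on which the hatch closes; 7 mm thick, inner face at the case's y = -100 mm, top 72 mm above the underside; it yields about 1 mm per 10 N. Shut, the catch presses the hatch on it with 3 to 6 N. Firmly home means 8 N or more while pushing; more than 30 N counts as ramming.
- tin: Red and white grease tin, 57 mm across, 24 mm tall, free on the left end of the riser shelf; bystander. Origin: centre of its underside.
- nylon_gear: White nylon gear, 28 mm across, 11 mm tall, free on the left end of the riser shelf; bystander. Origin: centre of its underside.
- brass_gear: Brass gear wheel, 42 mm across, 10 mm tall, free on the right end of the riser shelf, behind the loupe; bystander. Origin: centre of its underside.

How it is judged (in metres and radians):
On the way, in this order (a step that is already met when the one before it is completed fails the run):
1. the loupe stands upright in the well and is let go (z of loupe in the frame of well between -0.004 and 0.004 m and x of loupe in the frame of well between -0.05 and 0.05 m and y of loupe in the frame of well between -0.035 and 0.035 m and angle between loupe's own z axis and vertical below 0.15 rad and contact force between the fingers and loupe below 0.05 N), for 0.2 s.
2. the hatch is closed and pressed firmly (8 N or more) against the jamb (value of joint hatch below 0.0155 m and contact force between jamb and anything else above 8 N), for 0.05 s.
At the end, for the whole second after the job is handed in: The hatch is shut, its catch snapped and holding it against the jamb (over 0.5 N, no hand on it; opening below 15.5 mm, as its strip is set), and the loupe stands upright (within 0.15 rad), at rest, on the floor of the well under it (value of joint hatch below 0.0155 m and contact force between jamb and anything else above 0.5 N and z of loupe in the frame of well between -0.004 and 0.004 m and x of loupe in the frame of well between -0.05 and 0.05 m and y of loupe in the frame of well between -0.035 and 0.035 m and angle between loupe's own z axis and vertical below 0.15 rad and linear speed of loupe below 0.02 m/s); the robot touches nothing.
It fails at once if the hatch is rammed: more than 30 N against the jamb (contact force between jamb and anything else above 30 N).
It fails at once if the loupe is dropped into the case (falls faster than 0.5 m/s there) (horizontal distance between loupe and well below 0.06 m and z of loupe in the frame of well below 0.03 m and linear speed of loupe above 0.5 m/s).
It fails at once if a bystander is moved more than 15 mm (distance of any of tin, nylon_gear, brass_gear from where it was at the start of the episode above 0.015 m).
It also fails if it takes over 67 s, if anything falls off the work surface, if the arm or the gripper's body presses on something with over 40 N, if the wrist force passes 120 N, or if a joint passes its speed limit or range.

## Working session

There is one attempt and no reset: what is moved stays moved. The work goes in short steps, Python scripts to look and compute and a shell command to move; the robot and the scene stay as the last step left them, time stands still between calls to the robot, and variables do not carry over. Pictures are saved under pics/ and viewed, at most 10 in all, crops included, and the job is handed in when it is done.

```bash
ls; mkdir -p pics; cat > h.py <<'E'
from bench import r
import numpy as np, cv2
def snap(n,f=None):
    m=r.camera_model(n); p,d=r.read_camera(n)
    if f: cv2.imwrite('pics/'+f,p[:,:,::-1])
    return m,p,d
def rays(m,uv):
    f=210/np.tan(np.radians(m['fovy'])/2)
    K=np.array([[f,0,m['cx']],[0,f,m['cy']],[0,0,1.]])
    u=cv2.undistortPoints(np.array(uv,float).reshape(-1,1,2),K,np.array([m['k1'],0,0,0.])).reshape(-1,2)
    c=np.c_[u[:,0],-u[:,1],-np.ones(len(u))]
    return np.array(m['pose'])[:3,3], c@np.array(m['pose'])[:3,:3].T
def plane(m,uv,z):
    o,d=rays(m,uv); return o+d*((z-o[2])/d[:,2])[:,None]
def bydepth(m,uv,d):
    o,dr=rays(m,uv); return o+dr*np.array([d[int(v),int(u)] for u,v in uv])[:,None]
E
python3 - <<'E'
from h import *
s=r.sense(); print(s, r.hold_point_z)
a=snap('scene','s.png'); b=snap('top','t.png')
print(a[0],b[0])
E
```

```text
pics
{'t': 0.0, 'joint_positions': array([-1.37953257e+00,  4.94155168e-01,  1.34612756e+00, -4.26872462e-05,
        1.30248050e+00, -9.54700021e-02]), 'qvel': array([ 9.85011344e-04,  1.14952857e-04,  3.32515012e-05,  1.06403005e-03,
       -6.94163524e-05,  1.13402232e-03]), 'tau': array([ 5.78639534e-03, -8.82163811e+01, -3.83871424e+01,  4.32174284e-04,
        1.01387763e-02,  2.93416679e-05]), 'eef_pos': array([ 176.70356391, -599.13351805,  230.71887745]), 'tcp_rot': array([-3.14042349e+00, -7.06256468e-05,  2.86745057e-01]), 'wrist_force': array([-0.44168234, -0.31108925,  0.20019271]), 'torque': array([ 0.04123074, -0.04527342, -0.00603948]), 'gripper_force': 0.0, 'width': 0.9960746014066135} 18.700000000000003
{'fovy': 48.47260726520848, 'cx': 275.0927075608729, 'cy': 200.26868387364624, 'k1': 0.056523557549186455, 'pose': array([[ 8.97775388e-01,  2.34652091e-01, -3.72743542e-01,
         2.34741929e+02],
       [-4.40169205e-01,  4.47576795e-01, -7.78412541e-01,
        -5.44085397e+02],
       [-1.58247700e-02,  8.62909850e-01,  5.05110056e-01,
         6.13341791e+02],
       [ 0.00000000e+00,  0.00000000e+00,  0.00000000e+00,
         1.00000000e+00]])} {'fovy': 44.541828283389115, 'cx': 272.03752253479354, 'cy': 206.4073262766046, 'k1': -0.0767763364448289, 'pose': array([[ 2.74041406e-02,  9.86642092e-01, -1.60581430e-01,
         4.16164369e+02],
       [-9.99043582e-01,  3.25080409e-02,  2.92429246e-02,
         1.61418937e+02],
       [ 3.40724880e-02,  1.59626470e-01,  9.86589305e-01,
         1.12101338e+03],
       [ 0.00000000e+00,  0.00000000e+00,  0.00000000e+00,
         1.00000000e+00]])}
```

View pics/s.png

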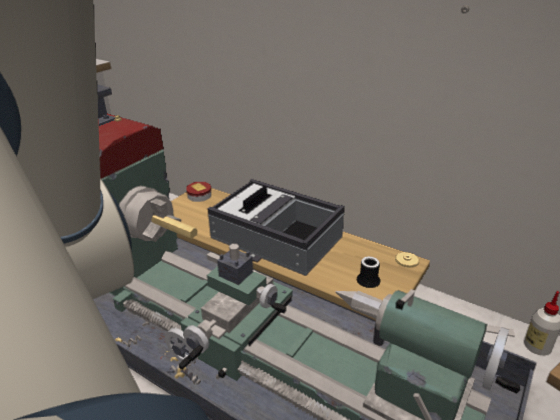

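View pics/t.png

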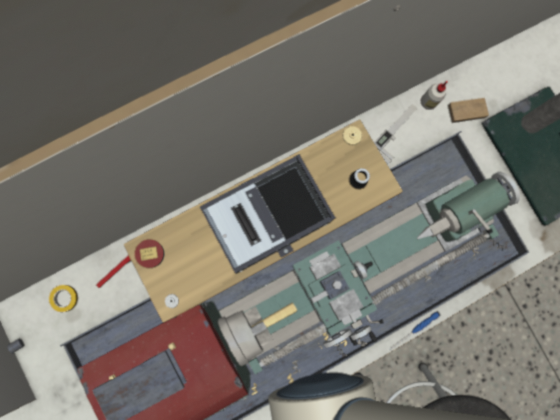

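The scene view shows the case in the middle (about 275,220), the loupe at (370,270) and the brass gear at (407,260). In the top view the loupe rim is at (360,177), the handle bar runs (235,207)-(257,243), and the case's outer corners are at about (203,210), (300,157), (333,217) and (237,270).

```bash
python3 - <<'E'
from h import *
m,p,d=snap('top')
np.set_printoptions(suppress=True,precision=1)
print('loupe',plane(m,[(360,177)],122))
c=plane(m,[(203,210),(300,157),(333,217),(237,270)],152);print('case',c)
e=c[1]-c[0];print('ang -y dir',np.degrees(np.arctan2(e[1],e[0])),c.mean(0))
print('handle',plane(m,[(235,207),(246,225),(257,243)],168))
pts=[(360,177),(246,225),(215,220),(295,200),(460,215),(490,190),(330,260),(335,285),(240,330),(352,134),(150,253),(375,180)]
print(bydepth(m,pts,d))
ms,ps,ds=snap('scene'); print(bydepth(ms,[(370,262),(370,283),(400,300),(430,310),(358,296),(235,265)],ds))
E
```

```text
loupe [[644.5 -43.4 122. ]]
case [[562.6 264.2 152. ]
 [673.3  80.8 152. ]
 [557.2  15.1 152. ]
 [450.9 195.1 152. ]]
ang -y dir -58.87952067141194 [561.  138.8 152. ]
handle [[567.9 202.8 168. ]
 [534.5 180.9 168. ]
 [501.4 159.3 168. ]]
[[ 653.5  -51.5   82.3]
 [ 534.6  180.9  166.8]
 [ 545.2  241.1  144.2]
 [ 598.8   84.2   90. ]
 [ 559.3 -210.2  213.4]
 [ 608.6 -270.7  211.1]
 [ 477.5   13.2  105. ]
 [ 427.5   16.1  190.9]
 [ 346.   183.8  221.6]
 [ 744.4  -33.5   88.2]
 [ 480.3  369.   107.6]
 [ 648.5  -83.5   81.2]]
[[ 656.8  -36.5  112.1]
 [ 641.3  -60.7   89.9]
 [ 529.6 -246.9  249.8]
 [ 579.5 -246.6  213.5]
 [ 533.  -168.6  191.5]
 [ 422.1   -7.3  169.7]]
```

```bash
python3 -m crank '{"xyz":[[0,0,-0.03],[0,0,-0.03],[0,0,-0.03],[0,0,-0.03],[0,0,0],[0,0,0],[0,0,0],[0,0,0]],"angular":[[0,0,-7],[0,0,-7],[0,0,-7],[0,0,-7],[0,0,-7],[0,0,-7],[0,0,-7],[0,0,-7]],"fingers":[0,0,0,0,0,0,0,0]}'
python3 -m crank '{"xyz":[[0,0,0],[0,0,0],[0,0,0],[0,0,0],[0,0,0],[0,0,0],[0,0,0],[0,0,0]],"angular":[[0,0,-7],[0,0,-7],[0,0,-7],[0,0,-7],[0,0,-7],[0,0,-7],[0,0,-7],[0,0,0]],"fingers":[0,0,0,0,0,0,0,0]}'
```

```text
t: 0.87
eef_pos: [176.8, -599.4, 351.2]
tcp_rot: [-3.142, -0.0, 1.27]
wrist_force: [-0.6, 0.4, -0.4]
width: 0.997
gripper_force: 0.0
t: 1.53
eef_pos: [176.8, -599.4, 351.1]
tcp_rot: [3.141, -0.0, 2.126]
wrist_force: [1.0, -0.6, -0.3]
width: 0.998
gripper_force: 0.0
```

```bash
python3 -m crank '{"xyz":[[0.01,0.03,0],[0.01,0.03,0],[0.01,0.03,0],[0.01,0.03,0],[0.01,0.03,0],[0.01,0.03,0],[0.01,0.03,0],[0.01,0.03,0]],"angular":[[0,0,0],[0,0,0],[0,0,0],[0,0,0],[0,0,0],[0,0,0],[0,0,0],[0,0,0]],"fingers":[0,0,0,0,0,0,0,0]}'
```

```text
t: 2.2
eef_pos: [340.6, -404.7, 351.3]
tcp_rot: [3.142, 0.0, 2.114]
wrist_force: [1.4, -0.8, 0.4]
width: 0.998
gripper_force: 0.0
```

```bash
python3 -m crank '{"xyz":[[0.009,0.028,0],[0.009,0.028,0],[0.009,0.028,0],[0.009,0.028,0],[0.009,0.028,0],[0.009,0.028,0],[0.009,0.028,0],[0.009,0.028,0]],"angular":[[0,0,0],[0,0,0],[0,0,0],[0,0,0],[0,0,0],[0,0,0],[0,0,0],[0,0,0]],"fingers":[0,0,0,0,0,0,0,0]}'
python3 -m crank '{"xyz":[[0.009,0.028,0],[0.009,0.028,0],[0.009,0.028,0],[0.009,0.028,0],[0.009,0.028,0],[0.009,0.028,0],[0.009,0.028,0],[0,0,0]],"angular":[[0,0,0],[0,0,0],[0,0,0],[0,0,0],[0,0,0],[0,0,0],[0,0,0],[0,0,0]],"fingers":[0,0,0,0,0,0,0,0]}'
python3 - <<'E'
from h import *
m,p,d=snap('wrist','w1.png'); print(m)
E
```

```text
t: 2.87
eef_pos: [494.2, -226.5, 351.3]
tcp_rot: [-3.142, -0.0, 2.114]
wrist_force: [-0.1, -0.2, -0.6]
width: 0.999
gripper_force: 0.0
t: 3.53
eef_pos: [630.2, -68.1, 350.6]
tcp_rot: [3.141, -0.001, 2.118]
wrist_force: [-0.4, 0.4, 0.0]
width: 1.001
gripper_force: 0.0
{'fovy': 62.9287039658546, 'cx': 280.3459310379282, 'cy': 204.6870187784373, 'k1': -0.0881965987590265, 'pose': array([[ 8.54044230e-01, -4.94820180e-01, -1.60503715e-01,
         5.89579742e+02],
       [ 5.20199160e-01,  8.13046994e-01,  2.61433394e-01,
         4.95849409e-01],
       [ 1.13454379e-03, -3.06769580e-01,  9.51783136e-01,
         4.94023816e+02],
       [ 0.00000000e+00,  0.00000000e+00,  0.00000000e+00,
         1.00000000e+00]])}
```

View pics/w1.png

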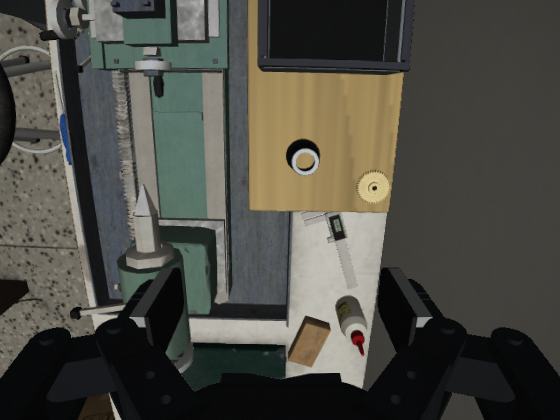

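The wrist view shows the loupe with its pale rim at about (305,161), the brass gear at (374,187), and the case's jamb edge near row 68 from column 258 to 408.

```bash
python3 - <<'E'
from h import *
np.set_printoptions(suppress=True,precision=1)
m,p,d=snap('wrist')
sub=p[130:190,270:340].astype(int)
mask=((sub.min(2)>150)&(sub.max(2)-sub.min(2)<40)).astype(np.uint8)
n,l,st,ce=cv2.connectedComponentsWithStats(mask); i=1+st[1:,4].argmax(); print(st[i])
c=cv2.findContours((l==i).astype(np.uint8),0,2)[0][0]; (cx,cy),rad=cv2.minEnclosingCircle(c)
print(cx+270,cy+130,rad); P=plane(m,[(cx+270,cy+130)],122)[0]; print('loupe',P)
s=r.sense(); yaw=s['tcp_rot'][2]; tx=np.array([np.cos(yaw),np.sin(yaw)]); ty=np.array([tx[1],-tx[0]])
e=P[:2]-s['eef_pos'][:2]; print('tool shift',e@tx,e@ty, s['eef_pos'])
q=plane(m,[(258,70),(408,72)],154); print('jamb',q,np.degrees(np.arctan2(*(q[1]-q[0])[[1,0]])))
q=bydepth(m,[(300,68),(390,69),(335,62),(320,30)],d); print(q)
print('gear',plane(m,[(374,187)],92))
E
```

```text
[ 24  18  27  26 245]
307.0 160.7142848968506 13.112642288208008
loupe [649.5 -45.2 122. ]
tool shift 10.950587722943418 31.68664170682677 [628.1 -71.  350.8]
jamb [[558.7   7.4 154. ]
 [680.1  81.1 154. ]] 31.242971742449452
[[591.6  31.9 126.5]
 [665.7  75.7 145.9]
 [616.2  51.  154.8]
 [589.3  79.9  91.6]]
gear [[741.7 -33.1  92. ]]
```

```bash
python3 -m crank '{"xyz":[[0.0055,0.016,0],[0.0055,0.016,0],[0,0,0.03],[0,0,0.03],[0,0,0.03],[0,0,0.03],[0,0,0.03],[0,0,0]],"angular":[[0,0,0],[0,0,0],[0,0,0],[0,0,0],[0,0,0],[0,0,0],[0,0,0],[0,0,0]],"fingers":[0,0,0,0,0,0,0,0]}'
python3 - <<'E'
from h import *
np.set_printoptions(suppress=True,precision=1)
m,p,d=snap('wrist','w2.png'); s=r.sense();print(s['eef_pos'],s['tcp_rot'])
E
```

```text
t: 4.3
eef_pos: [646.0, -46.3, 195.9]
tcp_rot: [-3.135, -0.006, 2.116]
wrist_force: [-1.4, 1.0, -0.6]
width: 0.999
gripper_force: 0.0
[647.4 -46.4 199.2] [-3.1 -0.   2.1]
```

View pics/w2.png

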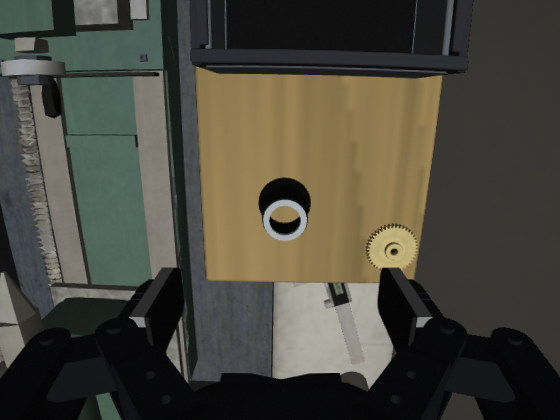

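The loupe rim is now centred at about (285,220), between finger tips at columns 182 and 378.

```bash
python3 - <<'E'
from h import *
np.set_printoptions(suppress=True,precision=1)
m,p,d=snap('wrist')
sub=p[180:255,250:320].astype(int)
mask=((sub.min(2)>150)&(sub.max(2)-sub.min(2)<40)).astype(np.uint8)
c=max(cv2.findContours(mask,0,2)[0],key=cv2.contourArea); (cx,cy),rad=cv2.minEnclosingCircle(c)
print(cx+250,cy+180,rad); P=plane(m,[(cx+250,cy+180)],122)[0]; print('loupe',P)
s=r.sense(); yaw=s['tcp_rot'][2]; tx=np.array([np.cos(yaw),np.sin(yaw)]); ty=np.array([tx[1],-tx[0]])
e=P[:2]-s['eef_pos'][:2]; print('tool shift',e@tx,e@ty, s['eef_pos'])
q=plane(m,[(195,66),(467,71)],154); print('jamb',q,np.degrees(np.arctan2(*(q[1]-q[0])[[1,0]])))
E
```

```text
282.5 217.0 21.10104751586914
loupe [649.4 -45.3 122. ]
tool shift 0.7495679238164032 1.0692532072790788 [648.9 -46.5 201.6]
jamb [[560.9  12.  154. ]
 [684.4  86.  154. ]] 30.90242226411449
```

```bash
python3 -m crank '{"xyz":[[0.001,0.001,0.017],[0,0,0.017],[0,0,0.017],[0,0,0.017],[0,0,0.017],[0,0,0.017],[0,0,0],[0,0,0]],"angular":[[0,0,0],[0,0,0],[0,0,0],[0,0,0],[0,0,0],[0,0,0],[0,0,0],[0,0,0]],"fingers":[0,0,0,0,0,0,0,0]}'
python3 -m crank '{"xyz":[[0,0,0],[0,0,0],[0,0,0],[0,0,0],[0,0,0],[0,0,0],[0,0,0],[0,0,0]],"angular":[[0,0,0],[0,0,0],[0,0,0],[0,0,0],[0,0,0],[0,0,0],[0,0,0],[0,0,0]],"fingers":[220,220,220,220,220,220,220,220]}'
```

```text
t: 5.07
eef_pos: [650.5, -44.8, 101.0]
tcp_rot: [3.14, 0.001, 2.118]
wrist_force: [0.4, -0.6, 0.3]
width: 0.997
gripper_force: 0.0
t: 5.73
eef_pos: [650.1, -44.4, 100.2]
tcp_rot: [3.141, 0.001, 2.119]
wrist_force: [-1.6, 0.1, 10.3]
width: 0.338
gripper_force: 58.5
```

```bash
python3 -m crank '{"xyz":[[0,0,-0.005],[0,0,-0.01],[0,0,-0.02],[0,0,-0.025],[0,0,-0.025],[0,0,-0.025],[0,0,-0.02],[0,0,0]],"angular":[[0,0,0],[0,0,0],[0,0,0],[0,0,0],[0,0,0],[0,0,0],[0,0,0],[0,0,0]],"fingers":[220,220,220,220,220,220,220,220]}'
python3 - <<'E'
from h import *
np.set_printoptions(suppress=True,precision=1)
m,p,d=snap('wrist','w3.png'); s=r.sense();print(s['eef_pos'],s['tcp_rot'],s['wrist_force'])
E
```

```text
t: 6.4
eef_pos: [651.6, -44.6, 234.7]
tcp_rot: [3.136, 0.005, 2.119]
wrist_force: [0.8, -1.3, 0.0]
width: 0.337
gripper_force: 59.2
[650.9 -44.5 232.4] [3.1 0.  2.1] [0.2 0.2 0. ]
```

View pics/w3.png

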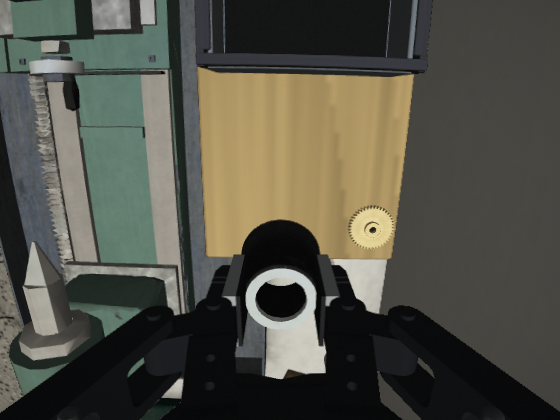

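The loupe is held upright between the pads (rim at (281,297)), and the brass gear is undisturbed at (371,228).

```bash
python3 -m crank '{"xyz":[[0.02,0.003,0],[0.025,0.004,0],[0.025,0.004,0],[0.025,0.004,0],[0.025,0.003,0],[0.02,0.003,0],[0.009,0,0],[0,0,0]],"angular":[[0,0,0],[0,0,0],[0,0,0],[0,0,0],[0,0,0],[0,0,0],[0,0,0],[0,0,0]],"fingers":[220,220,220,220,220,220,220,220]}'
python3 - <<'E'
from h import *
np.set_printoptions(suppress=True,precision=1)
m,p,d=snap('wrist','w4.png'); s=r.sense();print(s['eef_pos'],s['tcp_rot'],s['wrist_force'],s['width'])
E
```

```text
t: 7.12
eef_pos: [588.7, 95.1, 228.9]
tcp_rot: [-3.141, -0.001, 2.121]
wrist_force: [-0.0, -0.2, -0.2]
width: 0.336
gripper_force: 59.2
[589.5  94.  229. ] [-3.1 -0.   2.1] [-1.1 -0.8 -0.3] 0.33713880153707854
```

View pics/w4.png

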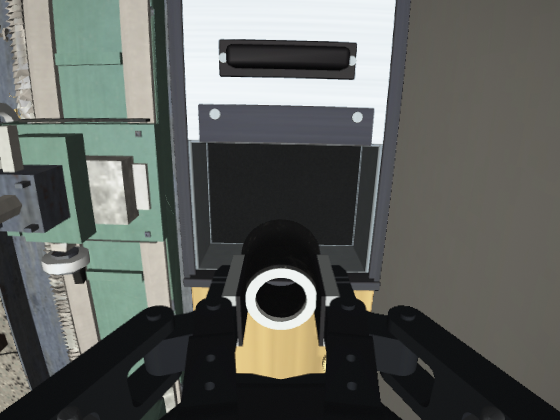

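The view shows the handle centred at (288,57), the strip's front edge at row 142 and the well's near floor corners at (207,243) and (353,245), with the loupe above the well.

```bash
python3 - <<'E'
from h import *
np.set_printoptions(suppress=True,precision=1)
m,p,d=snap('wrist')
s=r.sense(); yaw=s['tcp_rot'][2]; tx=np.array([np.cos(yaw),np.sin(yaw)]); ty=np.array([tx[1],-tx[0]])
def t(n,uv,z):
    P=plane(m,uv,z); E=P[:,:2]-s['eef_pos'][:2]; print(n,P[:,:2].tolist(),'tool',(E@tx),(E@ty))
t('floor',[(207,243),(353,245)],90)
t('jamb',[(185,280),(379,287)],154)
t('handle +y/-y top edge mid, ends',[(288,45),(288,70),(226,57),(350,60)],168)
t('plate/strip front',[(193,142),(376,146)],146)
print(bydepth(m,[(288,57),(288,20),(288,125),(280,180)],d)[:,2], s['eef_pos'],yaw)
E
```

```text
floor [[559.0496798847533, 19.205807644938204], [672.4560024703818, 86.48449894853928]] tool [-47.1 -48.9] [-65.1  66.8]
jamb [[556.5917108944028, 16.896013357265474], [680.7340570890833, 86.14903354057556]] tool [-47.8 -53.5] [-68.4  73.7]
handle +y/-y top edge mid, ends [[538.3200242193909, 187.7256202419579], [545.3355725318825, 176.41728310311], [512.0298438965755, 164.36684073408202], [572.0078021213124, 199.41389764551056]] tool [107.5  94.2 101.3  99.9] [  5.2   5.3 -29.4  40. ]
plate/strip front [[515.1061001920893, 107.13909060764477], [619.6899479669092, 168.2531191725826]] tool [50.9 48.4] [-56.7  64.4]
[169.  146.9 149.4  90.6] [590.   93.3 229.1] 2.1198031802528194
```

```bash
python3 -m crank '{"xyz":[[0,0,0.015],[0,0,0.02],[0,0,0.02],[0,0,0.02],[0,0,0.015],[0,0,0.015],[0,0,0.01],[0,0,0]],"angular":[[0,0,0],[0,0,0],[0,0,0],[0,0,0],[0,0,0],[0,0,0],[0,0,0],[0,0,0]],"fingers":[220,220,220,220,220,220,220,220]}'
python3 -m crank '{"xyz":[[0,0,0.001],[0,0,0.001],[0,0,0.001],[0,0,0.001],[0,0,0.0005],[0,0,0],[0,0,0],[0,0,0]],"angular":[[0,0,0],[0,0,0],[0,0,0],[0,0,0],[0,0,0],[0,0,0],[0,0,0],[0,0,0]],"fingers":[220,220,220,220,220,220,220,220]}'
```

```text
t: 7.88
eef_pos: [589.3, 92.6, 112.2]
tcp_rot: [-3.139, -0.001, 2.118]
wrist_force: [-0.0, 0.3, 0.1]
width: 0.334
gripper_force: 59.2
t: 8.55
eef_pos: [590.0, 93.8, 109.9]
tcp_rot: [3.141, 0.0, 2.12]
wrist_force: [-0.9, -0.1, -0.1]
width: 0.339
gripper_force: 59.2
```

```bash
python3 -m crank '{"xyz":[[0,0,0.0005],[0,0,0.0005],[0,0,0.0005],[0,0,0],[0,0,0],[0,0,0],[0,0,0],[0,0,0]],"angular":[[0,0,0],[0,0,0],[0,0,0],[0,0,0],[0,0,0],[0,0,0],[0,0,0],[0,0,0]],"fingers":[220,220,220,220,220,220,220,220]}'
```

```text
t: 9.22
eef_pos: [590.0, 93.7, 108.3]
tcp_rot: [3.142, 0.0, 2.119]
wrist_force: [-1.1, -0.5, 3.0]
width: 0.336
gripper_force: 59.5
```

```bash
python3 -m crank '{"xyz":[[0,0,0],[0,0,0],[0,0,0],[0,0,0],[0,0,0],[0,0,0],[0,0,0],[0,0,0]],"angular":[[0,0,0],[0,0,0],[0,0,0],[0,0,0],[0,0,0],[0,0,0],[0,0,0],[0,0,0]],"fingers":[75,75,75,75,75,75,75,75]}'
python3 -m crank '{"xyz":[[0,0,-0.005],[0,0,-0.015],[0,0,-0.02],[0,0,-0.025],[0,0,-0.025],[0,0,-0.025],[0,0,-0.025],[0,0,0]],"angular":[[0,0,0],[0,0,0],[0,0,0],[0,0,0],[0,0,0],[0,0,0],[0,0,0],[0,0,0]],"fingers":[75,75,75,75,75,75,75,75]}'
python3 - <<'E'
from h import *
m,p,d=snap('wrist','w5.png'); s=r.sense();print(s['eef_pos'],s['tcp_rot'],s['wrist_force'],s['width'])
np.save('w5d.npy',d)
E
```

```text
t: 9.88
eef_pos: [590.0, 93.7, 108.3]
tcp_rot: [3.142, -0.0, 2.119]
wrist_force: [-0.5, -0.7, 0.3]
width: 0.702
gripper_force: 0.0
t: 10.55
eef_pos: [591.9, 93.9, 253.6]
tcp_rot: [3.135, 0.003, 2.119]
wrist_force: [2.0, -0.8, 1.8]
width: 0.707
gripper_force: 0.0
[591.17087674  93.80934677 251.19890452] [3.13720469e+00 2.32784328e-03 2.11943010e+00] [-0.26124554 -0.77824077 -0.68116812] 0.7112249426139676
```

View pics/w5.png

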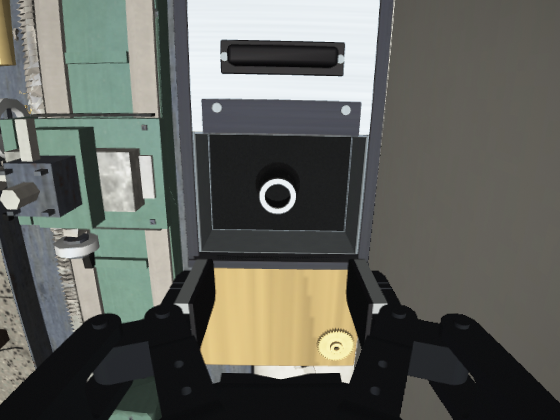

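The loupe stands upright in the well (rim at (277,196)); the handle is centred at about (282,57).

```bash
python3 - <<'E'
from h import *
np.set_printoptions(suppress=True,precision=1)
m,p,d=snap('wrist')
s=r.sense(); yaw=s['tcp_rot'][2]; tx=np.array([np.cos(yaw),np.sin(yaw)]); ty=np.array([tx[1],-tx[0]])
def t(n,P):
    E=P[:,:2]-s['eef_pos'][:2]; print(n,P[:,2],'tool',(E@tx),(E@ty))
t('handle top',plane(m,[(282,45),(282,68),(228,57),(338,58)],168))
t('strip front',plane(m,[(195,134),(368,135)],147))
t('jamb near-case edge',plane(m,[(200,256),(355,260)],154))
t('loupe',plane(m,[(277,196)],130))
col=[(282,v) for v in range(34,82,3)]
t('col',bydepth(m,col,d)); print(s['eef_pos'])
E
```

```text
handle top [168. 168. 168. 168.] tool [108.9  95.4 102.1 101.6] [  3.3   3.3 -30.1  38. ]
strip front [147. 147.] tool [52.4 51.7] [-58.7  65.4]
jamb near-case edge [154. 154.] tool [-40.6 -44.3] [-60.2  60.9]
loupe [130.] tool [0.9] [-0.2]
col [146.5 146.8 147.4 150.7 168.5 168.3 169.1 169.1 170.3 168.4 166.3 148.8
 149.6 149.1 147.5 147.4] tool [118.7 116.7 114.8 112.4 108.3 106.6 104.7 103.  101.1  99.5  97.9  97.4
  95.4  93.5  91.6  89.6] [3.5 3.5 3.5 3.4 3.3 3.3 3.3 3.3 3.3 3.3 3.3 3.5 3.5 3.5 3.5 3.5]
[590.3  93.7 249.4]
```

```bash
python3 -m crank '{"xyz":[[0.02,0.0035,0],[0.025,0,0],[0.025,0,0],[0.025,0,0],[0.02,0,0],[0.013,0,0],[0,0,0],[0,0,0]],"angular":[[0,0,0],[0,0,0],[0,0,0],[0,0,0],[0,0,0],[0,0,0],[0,0,0],[0,0,0]],"fingers":[255,255,255,255,255,255,255,255]}'
python3 -m crank '{"xyz":[[0,0,0.015],[0,0,0.02],[0,0,0.02],[0,0,0.02],[0,0,0.01],[0,0,0.007],[0,0,0],[0,0,0]],"angular":[[0,0,0],[0,0,0],[0,0,0],[0,0,0],[0,0,0],[0,0,0],[0,0,0],[0,0,0]],"fingers":[255,255,255,255,255,255,255,255]}'
```

```text
t: 11.32
eef_pos: [526.0, 204.8, 247.8]
tcp_rot: [-3.141, 0.0, 2.121]
wrist_force: [-0.0, -0.3, -1.0]
width: 0.003
gripper_force: 0.0
t: 11.98
eef_pos: [526.7, 204.5, 156.7]
tcp_rot: [3.141, 0.0, 2.119]
wrist_force: [-0.3, -0.1, 0.4]
width: -0.001
gripper_force: 0.0
```

```bash
python3 -m crank '{"xyz":[[-0.004,0,0],[-0.004,0,0],[-0.005,0,0],[-0.007,0,0],[-0.007,0,0],[-0.007,0,0],[-0.007,0,0],[-0.007,0,0]],"angular":[[0,0,0],[0,0,0],[0,0,0],[0,0,0],[0,0,0],[0,0,0],[0,0,0],[0,0,0]],"fingers":[255,255,255,255,255,255,255,255]}'
python3 -m crank '{"xyz":[[-0.007,0,0],[-0.007,0,0],[-0.007,0,0],[-0.005,0,0],[-0.004,0,0],[-0.003,0,0],[-0.002,0,0],[0,0,0]],"angular":[[0,0,0],[0,0,0],[0,0,0],[0,0,0],[0,0,0],[0,0,0],[0,0,0],[0,0,0]],"fingers":[255,255,255,255,255,255,255,255]}'
```

```text
t: 12.65
eef_pos: [551.2, 163.5, 156.8]
tcp_rot: [3.141, -0.001, 2.119]
wrist_force: [-5.0, 4.6, 5.4]
width: 0.001
gripper_force: 3.1
t: 13.32
eef_pos: [569.9, 133.5, 156.4]
tcp_rot: [3.141, 0.0, 2.119]
wrist_force: [0.2, -1.9, 0.1]
width: -0.001
gripper_force: 0.0
```

```bash
python3 -m crank '{"xyz":[[-0.001,0,0],[-0.001,0,0],[-0.001,0,0],[-0.001,0,0],[-0.001,0,0],[-0.001,0,0],[-0.001,0,0],[-0.001,0,0]],"angular":[[0,0,0],[0,0,0],[0,0,0],[0,0,0],[0,0,0],[0,0,0],[0,0,0],[0,0,0]],"fingers":[255,255,255,255,255,255,255,255]}'
python3 - <<'E'
from h import *
np.set_printoptions(suppress=True,precision=1)
m,p,d=snap('wrist','w6.png'); s=r.sense();print(s['eef_pos'],s['wrist_force'])
E
```

```text
t: 13.98
eef_pos: [573.7, 127.1, 156.3]
tcp_rot: [3.142, 0.0, 2.119]
wrist_force: [-0.7, 1.9, 1.7]
width: -0.003
gripper_force: 1.0
[573.8 126.9 156.3] [-0.9  1.2  0.7]
```

View pics/w6.png

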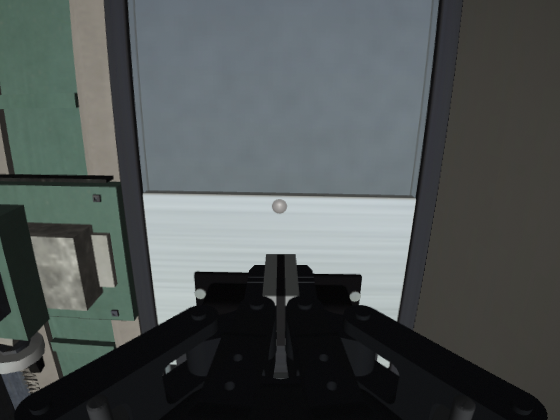

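The closed fingers (280,265) are against the handle's +y face. I'll continue in small steps and watch the force.

```bash
python3 -m crank '{"xyz":[[-0.0005,0,0],[-0.0005,0,0],[-0.0005,0,0],[-0.0005,0,0],[-0.0005,0,0],[-0.0005,0,0],[-0.0005,0,0],[-0.0005,0,0]],"angular":[[0,0,0],[0,0,0],[0,0,0],[0,0,0],[0,0,0],[0,0,0],[0,0,0],[0,0,0]],"fingers":[255,255,255,255,255,255,255,255]}'
```

```text
t: 14.7
eef_pos: [575.7, 123.6, 156.3]
tcp_rot: [-3.142, -0.0, 2.119]
wrist_force: [-1.2, 1.4, 1.1]
width: 0.001
gripper_force: 0.8
```

```bash
python3 -m crank '{"xyz":[[-0.0005,0,0],[-0.0005,0,0],[-0.0005,0,0],[-0.0005,0,0],[-0.0005,0,0],[-0.0005,0,0],[-0.0005,0,0],[-0.0005,0,0]],"angular":[[0,0,0],[0,0,0],[0,0,0],[0,0,0],[0,0,0],[0,0,0],[0,0,0],[0,0,0]],"fingers":[255,255,255,255,255,255,255,255]}'
```

```text
t: 15.37
eef_pos: [577.7, 120.3, 156.3]
tcp_rot: [-3.141, -0.0, 2.119]
wrist_force: [-2.3, 2.5, 1.7]
width: -0.001
gripper_force: 1.8
```

```bash
python3 -m crank '{"xyz":[[-0.0005,0,0],[-0.0005,0,0],[-0.0005,0,0],[-0.0005,0,0],[-0.0005,0,0],[-0.0005,0,0],[-0.0005,0,0],[0,0,0]],"angular":[[0,0,0],[0,0,0],[0,0,0],[0,0,0],[0,0,0],[0,0,0],[0,0,0],[0,0,0]],"fingers":[255,255,255,255,255,255,255,255]}'
```

```text
t: 16.03
eef_pos: [579.2, 117.7, 156.3]
tcp_rot: [-3.141, -0.001, 2.119]
wrist_force: [-5.1, 5.2, 2.3]
width: 0.003
gripper_force: 3.3
```

```bash
python3 -m crank '{"xyz":[[-0.0005,0,0],[-0.0005,0,0],[-0.0005,0,0],[-0.0005,0,0],[-0.0003,0,0],[-0.0002,0,0],[0,0,0],[0,0,0]],"angular":[[0,0,0],[0,0,0],[0,0,0],[0,0,0],[0,0,0],[0,0,0],[0,0,0],[0,0,0]],"fingers":[255,255,255,255,255,255,255,255]}'
```

```text
t: 16.7
eef_pos: [581.0, 115.0, 156.2]
tcp_rot: [-3.142, 0.0, 2.119]
wrist_force: [-2.2, 0.7, 0.6]
width: -0.001
gripper_force: 0.7
```

```bash
python3 -m crank '{"xyz":[[-0.0004,0,0],[-0.0004,0,0],[-0.0004,0,0],[-0.0004,0,0],[-0.0002,0,0],[0,0,0],[0,0,0],[0,0,0]],"angular":[[0,0,0],[0,0,0],[0,0,0],[0,0,0],[0,0,0],[0,0,0],[0,0,0],[0,0,0]],"fingers":[255,255,255,255,255,255,255,255]}'
```

```text
t: 17.37
eef_pos: [581.8, 113.6, 156.2]
tcp_rot: [-3.142, 0.0, 2.119]
wrist_force: [-2.4, 2.6, -0.6]
width: -0.001
gripper_force: 1.1
```

```bash
python3 -m crank '{"xyz":[[-0.0002,0,0],[-0.0002,0,0],[-0.0002,0,0],[0,0,0],[0,0,0],[0,0,0],[0,0,0],[0,0,0]],"angular":[[0,0,0],[0,0,0],[0,0,0],[0,0,0],[0,0,0],[0,0,0],[0,0,0],[0,0,0]],"fingers":[255,255,255,255,255,255,255,255]}'
```

```text
t: 18.03
eef_pos: [581.9, 113.5, 156.2]
tcp_rot: [-3.141, -0.001, 2.119]
wrist_force: [-4.5, 5.2, -0.6]
width: -0.002
gripper_force: 3.4
```

Now 6.8 N of push; I want about 13 N.

```bash
python3 -m crank '{"xyz":[[-0.0002,0,0],[-0.0002,0,0],[-0.0002,0,0],[-0.0002,0,0],[-0.0002,0,0],[0,0,0],[0,0,0],[0,0,0]],"angular":[[0,0,0],[0,0,0],[0,0,0],[0,0,0],[0,0,0],[0,0,0],[0,0,0],[0,0,0]],"fingers":[255,255,255,255,255,255,255,255]}'
```

```text
t: 18.7
eef_pos: [581.9, 113.4, 156.2]
tcp_rot: [-3.141, -0.002, 2.12]
wrist_force: [-7.3, 12.0, 2.1]
width: 0.003
gripper_force: 7.0
```

```bash
python3 -m crank '{"xyz":[[0.001,0,0],[0.002,0,0],[0.004,0,0],[0.008,0,0],[0,0,-0.02],[0,0,-0.04],[0,0,-0.04],[0,0,-0.03]],"angular":[[0,0,0],[0,0,0],[0,0,0],[0,0,0],[0,0,0],[0,0,0],[0,0,0],[0,0,0]],"fingers":[255,255,255,255,255,255,255,255]}'
python3 -m crank '{"xyz":[[-0.025,0,0],[-0.03,0,0],[-0.03,0,0],[-0.025,0,0],[0,0,0],[0,0,0],[0,0,0],[0,0,0]],"angular":[[0,0,0],[0,0,0],[0,0,0],[0,0,0],[0,0,0],[0,0,0],[0,0,0],[0,0,0]],"fingers":[255,255,255,255,255,255,255,255]}'
python3 - <<'E'
from h import *
snap('wrist','w7.png'); print(r.sense()['eef_pos'])
E
```

```text
t: 19.37
eef_pos: [575.0, 125.5, 289.4]
tcp_rot: [3.14, 0.001, 2.12]
wrist_force: [0.1, -0.2, -0.3]
width: -0.003
gripper_force: 0.0
t: 20.03
eef_pos: [631.8, 32.1, 286.3]
tcp_rot: [-3.142, -0.0, 2.12]
wrist_force: [0.1, -0.5, 0.2]
width: 0.003
gripper_force: 0.0
[631.83539765  32.16442926 286.42491126]
```

View pics/w7.png

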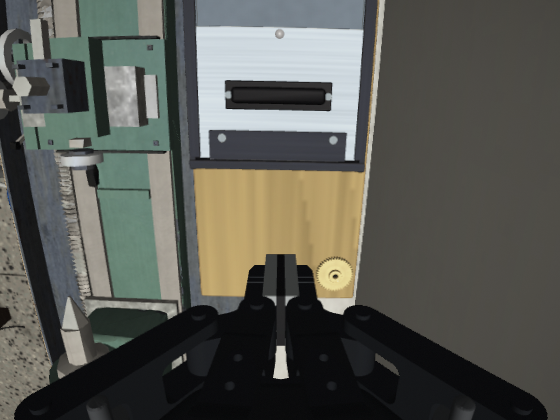

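The hatch strip (row 159) sits against the jamb, with no gap visible and nothing else moved. The force fell off at the snap, and the push peaked at 14 N, so I'm handing in.

```bash
python3 -c "
from bench import r
print(r.sign_off())"
```

```text
the job is handed in; nothing more can be done
None
```

The loupe stands upright in the well, and the hatch is shut with its catch snapped and pressed home at about 14 N of push; the job was handed in at about 20 s, with no verdict returned.

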